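# Move a round seal blank from its sleeve to the marking rest

## Robot

A 7-joint arm with a two-finger parallel gripper is mounted at the origin on a cart in front of the work surface, level with it; the furniture and walls round the work are solid. World frame = base frame: x ahead of the robot, y to its left, z up, the work surface at z = 0. Lengths are in mm, angles in rad, forces in N, time in s.
With the tool pointing down it reaches from about 425 to 975 mm from the base axis. Payload 16.7 kg.
Tool frame: the origin (TCP) lies between the finger pads; the fingertips stand 11 mm ahead of it and the grasp point (between the pads) lies 8 mm behind it; z points along the fingers, y is the direction in which the jaws open and shut (so a half turn about z gives the same grasp; the last joint's range is limited). The gripper opens to 85 mm and grips with 20 to 120 N. Pads are 22 mm wide; open, the fingers measure 114 mm over their backs; the gripper's body (76 mm by 85 mm) begins 54 mm behind the grasp point. The pads swing forward as they close: fully open they stand 13 mm farther back than shut.
Start: joints at [-1.331, 0.426, 0.074, 1.606, -0.034, 1.111, -0.067], TCP at [256.504, 624.325, 221.802] pointing down, gripper open.
Joint ranges: [-2.85, 2.85], [-0.5, 2.14], [-1.23, 1.37], [0.21, 2.46], [-1.02, 4.16], [0.16, 2.05], [-2.73, 2.73]. Speed limits (rad/s): [1.89, 1.89, 2.39, 2.39, 3.01, 3.01, 3.01].

## Interface

Orientations are given as a rotation vector (axis times angle).
In Python, from bench import ctrl, eyes gives the robot as it stands. The module is installed in compiled form; this text tells all that it offers.
- The arm moves only by the shell command python3 -m pendant 'ROWS' [FORCE]. ROWS is JSON, a list of rows, each a list of 7 numbers: the turn, a rotation vector about the tool's x, y, z as a fraction of full scale, then the shift along the tool's x, y, z as a fraction of full scale, then the closure, from 0 (fully open) to 1 (shut). In form: [[ax, ay, az, x, y, z, jaw], ...]. A call has 1 to 12 rows; each row shifts and turns the commanded pose from where the row before left it, along the tool's axes as they then stand; what a row does not reach is not made up. Full scale, the value 1, is 25 cm for a shift and 2 rad for a turn. A row lasts 1/8 s, in which the tool goes at most 62.5 mm and 10.7 degrees, less where a joint would pass 70% of its speed; a pose out of reach is approached as far as the arm can. A call with a number of a shift or a turn outside -1 to 1 is refused whole. A call with a gripper value outside its range is refused whole. The fingers move at their own pace and stop on an object; FORCE is the grip in N (left out, the last holds). Time passes only in rows, so rows that do not move let the fingers close. It gives the time, the measured TCP pose, the force and the opening at its end, in the units of the state.
- ctrl.get_obs(): the state, without advancing time (a new reading comes with each control period).
- eyes.read_camera(name): name is "scene" or "top" or "wrist"; returns a dict with "img" (420x560x3 uint8, red, green, blue), "fx", "fy", "cx", "cy" (pixels), "position" and "rotation" of the camera in the world. Camera axes: x right, y down, z forward; pixel columns grow to the right and rows downward; lengths in mm; the calibration is good to about 2 mm. A picture is of the moment at which its call begins. There is no depth.
- ctrl.close_job(): hands the job in, once; it reports no verdict.
The state is a dict: "clock": time; "joint_pos": joint angles; "qvel": joint speeds; "effort": joint torques, N m; "position": TCP position; "eef_rot": TCP orientation; "ft_force": force on the tool from outside, world axes, zero at the start; "ft_torque": the same for the moment, N m; "finger_gap": opening from 0.0 (shut) to 1.0 (fully open).
Only numpy, scipy, OpenCV 4.12 (cv2) and the standard library are available. Lean on these libraries where they do the work, as an engineer would, in place of code of your own. Each camera call takes 0.05 s, during which the arm holds its last target.

## Task

Take the green round blank out of the rack: draw it straight out of its brass sleeve towards the open front, and lay it in the two V-notches of the low marking rest, lying along the rest with its middle over the middle of the rest. Lower it right down into the notches before you let go. Leave the red blank, the things on the rack's clear shelf, the paste tin and the pebble where they are.

Things in the scene. Friction and masses are not known exactly. Their poses are not given: they have to be found in the camera images.
- rod_green: The green round blank: a smooth rod 24 mm in diameter, 150 mm long over its half-round ends, 0.1 kg. Origin at its centre, x along its axis (it may be rolled about x). At the start it lies level in the rack, parallel to the rack's x, its rear (+x) end 34 to 40 mm deep in a brass sleeve, its front (-x) end free, with the front 60 mm or so clear of any support.
- rod_red: The red round blank, same size and pose as the green one, in the rack's other lane (the two change places). Stays.
- rack: Fixed wooden rack. Origin at the centre of its underside, on the table; z up, x from its open front to its back panel. 210 mm wide (y), from x = -93 to +85 mm, base plate 12 mm thick. Two lanes at y = +46 and -46 mm, blank's axis 55 mm above the table. In each lane V-yokes 10 mm thick, 41 mm wide, centred at x = -18 and +10 mm, then a brass sleeve. Front and sides are open.
- sleeve_left (a point): Mouth of the brass sleeve of the rack's lane at y = +46 mm, on its axis, 55 mm above the table; axes as the rack's. Bore 26.4 mm (1.2 mm clear all round a blank), outside 33 mm, 44 mm long, reaching to the back panel.
- sleeve_right (a point): Mouth of the brass sleeve of the rack's lane at y = -46 mm, on its axis, 55 mm above the table; axes as the rack's. Bore 26.4 mm (1.2 mm clear all round a blank), outside 33 mm, 44 mm long, reaching to the back panel.
- shelf_edge (a point): Middle of the lower front edge of the clear plastic shelf that roofs the rack from here (203 mm above the table, rack x = -93 mm) to the back panel, over its whole width; axes as the rack's. Dark wooden strip along the edge, up to 215 mm. It is right above the blanks' free ends: a gripper must come in slanting from the front, under the edge.
- rest: Fixed low marking rest of light wood; base plate 76 x 70 mm, 10 mm thick. Origin at the centre of its underside, on the table, z up. Two V-yokes 10 mm thick, 41 mm wide, centred at x = -20 and +20 mm carry a blank along the rest's x with its axis 50 mm above the table; their tips stand about 49 mm high. A blank laid in it sticks out 37 mm past each end of the base.
- shelf_figure: Small grey stone figure, 33 x 39 x 58 mm, standing loose on the rack's clear shelf (top of the shelf 211 mm above the table). Origin under its centre. Stays.
- shelf_seal: Light green square seal blank, 22 x 22 x 50 mm, standing loose on the rack's clear shelf. Origin under its centre. Stays.
- paste_tin: Flat round red tin, 48 mm wide, 12 mm high, loose on the table. Origin under its centre. Stays.
- pebble: Flat brown pebble, 26 x 60 x 17 mm, loose on the table. Origin under its centre. Stays.
Mind the look-alikes: they are no part of the job. There is more than one size of the rest; the one meant has the size given above.

How it is judged (in metres and radians):
On the way, in this order (a step that is already met when the one before it is completed fails the run):
1. the green blank is drawn clear of its sleeve, still level and parallel to the lane (x of rod_green in the frame of rack between -0.16 and -0.055 m and z of rod_green in the frame of rack between 0.04 and 0.085 m and angle between the x axis of rod_green and the x axis of rack, either way round below 0.2 rad), for 0.05 s.
2. the green blank is down in the notches of the rest while still held (contact force between the fingers and rod_green above 0.5 N and x of rod_green in the frame of rest between -0.02 and 0.02 m and y of rod_green in the frame of rest between -0.008 and 0.008 m and z of rod_green in the frame of rest between 0.044 and 0.056 m and angle between the x axis of rod_green and the x axis of rest, either way round below 0.15 rad), for 0.1 s.
At the end, for the whole second after the job is handed in: The green blank lies at rest in both V-notches of the marking rest, either way round: its middle within 20 mm of the rest's middle along the rest and 5 mm across it, its axis 46 to 54 mm above the table and within 0.08 rad of the rest's long axis, carried by the rest and released (x of rod_green in the frame of rest between -0.02 and 0.02 m and y of rod_green in the frame of rest between -0.005 and 0.005 m and z of rod_green in the frame of rest between 0.046 and 0.054 m and angle between the x axis of rod_green and the x axis of rest, either way round below 0.08 rad and contact force between rod_green and rest above 0.2 N and linear speed of rod_green below 0.02 m/s); the robot touches nothing.
It fails at once if the red blank is displaced by more than 15 mm (distance of rod_red from where it was at the start of the episode above 0.015 m).
It fails at once if the figure on the shelf is displaced by more than 15 mm (distance of shelf_figure from where it was at the start of the episode above 0.015 m).
It fails at once if the square seal on the shelf is displaced by more than 15 mm (distance of shelf_seal from where it was at the start of the episode above 0.015 m).
It fails at once if the paste tin is displaced by more than 15 mm (distance of paste_tin from where it was at the start of the episode above 0.015 m).
It fails at once if the pebble is displaced by more than 15 mm (distance of pebble from where it was at the start of the episode above 0.015 m).
It also fails if it takes over 45 s, if anything falls off the work surface, if the arm or the gripper's body presses on something with over 40 N, if the wrist force passes 120 N, or if a joint passes its speed limit or range.

## Working session

There is one attempt and no reset: what is moved stays moved. The work goes in short steps, Python scripts to look and compute and a shell command to move; the robot and the scene stay as the last step left them, time stands still between calls to the robot, and variables do not carry over. Pictures are saved under pics/ and viewed, and the job is handed in when it is done.

```bash
mkdir -p pics; ls; python3 - <<'E'
from bench import ctrl, eyes
import cv2,numpy as np
print(ctrl.get_obs())
for n in ["scene","top","wrist"]:
    c=eyes.read_camera(n); cv2.imwrite(f"pics/{n}0.png",c["img"][:,:,::-1])
    print(n,c["fx"],c["fy"],c["cx"],c["cy"],c["position"],np.round(c["rotation"],4).tolist())
E
```

```text
pics
{'clock': 0.0, 'joint_pos': array([-1.33051536,  0.42672058,  0.07383142,  1.60661218, -0.03412201,
        1.11078757, -0.06708536]), 'qvel': array([ 0.00109911, -0.00039777, -0.00032427, -0.0006093 ,  0.00058831,
        0.00098704, -0.00101722]), 'effort': array([-2.69580969e-04, -9.49817777e+01,  3.76129523e+00, -4.63528740e+01,
        1.92778202e-02,  1.00384493e-02,  1.62925681e-05]), 'position': array([256.34106961, 623.97817875, 221.11535074]), 'eef_rot': array([-6.08376999e-01, -3.08193758e+00,  1.97292543e-03]), 'ft_force': array([-0.1251705 ,  0.4632494 ,  0.18533016]), 'ft_torque': array([-0.05419549,  0.03648096, -0.04619116]), 'finger_gap': 1.001155073143872}
scene 525.2540760779436 525.2540760779436 273.5016571278935 206.85420354653817 [1653.63562934   50.70538943  899.1809927 ] [-1.5937, -1.6813, 0.9082]
top 527.6399836535305 527.6399836535305 283.9963541111218 200.64120981429994 [-147.9599229  -101.19120954  970.95922377] [-1.9483, 1.6441, -0.5917]
wrist 289.71448114167504 289.71448114167504 282.49624091722535 212.86478177153487 [187.7740136  651.7974166  374.13020058] [2.3982, 1.6084, 0.2358]
```

View pics/scene0.png

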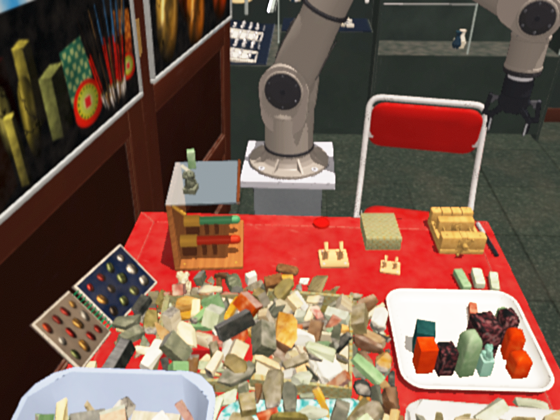

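View pics/top0.png

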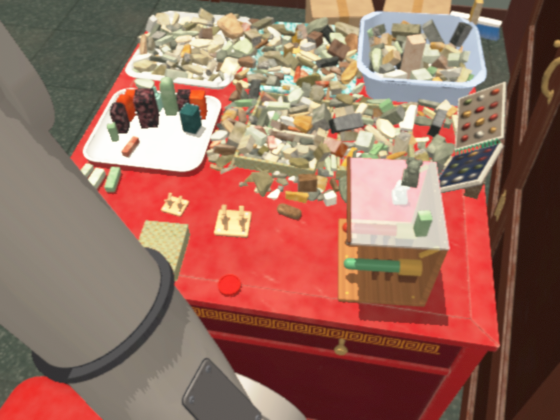

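View pics/wrist0.png

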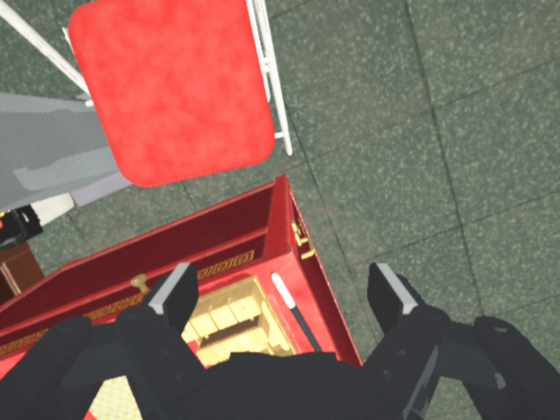

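The picture shows the rack's open front facing world +y: green is in the lane nearer the robot (scene ~(215,219), top ~(375,265)) and red is in the far lane. There are two rest-like objects: a larger one (scene (333,255), top (233,222)) and a smaller one (scene (390,265), top (175,203)). I'll enlarge and measure both.

```bash
cat > h.py <<'E'
from bench import ctrl, eyes
import cv2,numpy as np
from scipy.spatial.transform import Rotation as R
def cam(n):
    c=eyes.read_camera(n); r=np.array(c["rotation"]); c["R"]=R.from_rotvec(r).as_matrix() if r.shape==(3,) else r
    c["p"]=np.array(c["position"]); c["bgr"]=c["img"][:,:,::-1].copy(); return c
def ray(c,u,v):
    d=c["R"]@np.array([(u-c["cx"])/c["fx"],(v-c["cy"])/c["fy"],1.]); return d/np.linalg.norm(d)
def plane(c,u,v,z):
    d=ray(c,u,v); return c["p"]+d*(z-c["p"][2])/d[2]
def tri(obs):
    A=np.zeros((3,3));b=np.zeros(3)
    for c,u,v in obs:
        d=ray(c,u,v);M=np.eye(3)-np.outer(d,d);A+=M;b+=M@c["p"]
    X=np.linalg.solve(A,b)
    return X,[np.linalg.norm((np.eye(3)-np.outer(ray(c,u,v),ray(c,u,v)))@(X-c["p"])) for c,u,v in obs]
def proj(c,X):
    q=c["R"].T@(np.array(X,float)-c["p"]); return np.array([c["fx"]*q[0]/q[2]+c["cx"],c["fy"]*q[1]/q[2]+c["cy"]])
def crop(c,x0,y0,x1,y1,s,name):
    im=cv2.resize(c["bgr"][y0:y1,x0:x1],None,fx=s,fy=s,interpolation=cv2.INTER_CUBIC)
    for u in range((x0+9)//10*10,x1,10):
        cv2.line(im,((u-x0)*s,0),((u-x0)*s,6 if u%20 else 12),(255,255,0),1)
        if u%20==0: cv2.putText(im,str(u),((u-x0)*s,22),0,.4,(255,255,0),1)
    for v in range((y0+9)//10*10,y1,10):
        cv2.line(im,(0,(v-y0)*s),(6 if v%20 else 12,(v-y0)*s),(255,255,0),1)
        if v%20==0: cv2.putText(im,str(v),(14,(v-y0)*s+4),0,.4,(255,255,0),1)
    cv2.imwrite("pics/"+name,im)
E
python3 - <<'E'
from h import *
s=cam("scene");t=cam("top")
crop(s,300,210,420,290,6,"s_rest.png")
crop(t,140,180,300,300,5,"t_rest.png")
crop(s,150,140,260,275,4,"s_rack.png")
crop(t,320,150,460,310,3,"t_rack.png")
a=cv2.imread("pics/s_rack.png");b=cv2.imread("pics/t_rack.png")
im=np.zeros((max(a.shape[0],b.shape[0]),a.shape[1],3),np.uint8)
E
```

```text
(no output)
```

View pics/s_rest.png

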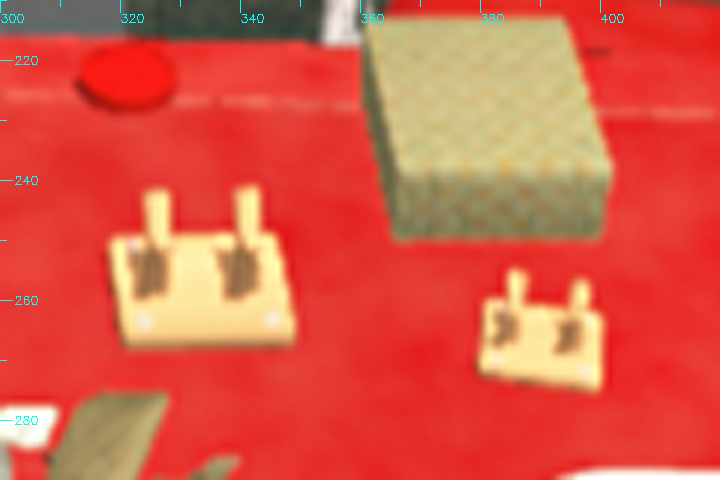

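View pics/t_rest.png

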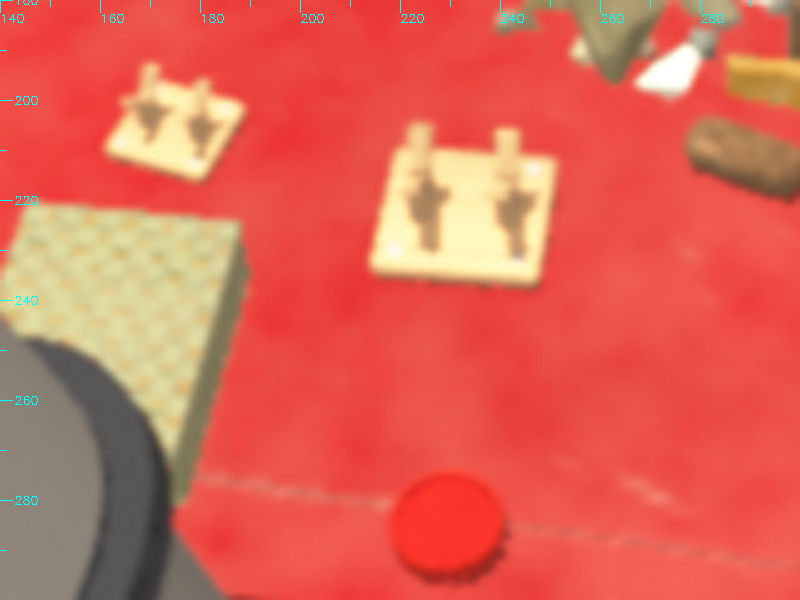

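View pics/s_rack.png

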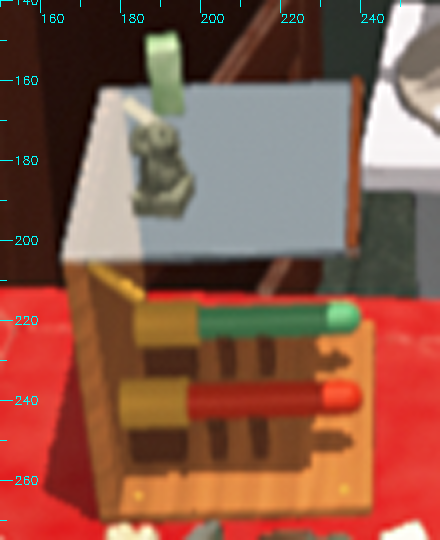

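View pics/t_rack.png

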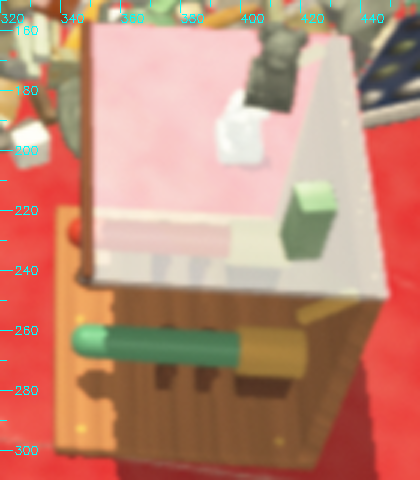

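```bash
python3 - <<'E'
from h import *
np.set_printoptions(precision=1,suppress=True)
s=cam("scene");t=cam("top")
def masks(c,box):
    x0,y0,x1,y1=box; hsv=cv2.cvtColor(c["bgr"],cv2.COLOR_BGR2HSV)[y0:y1,x0:x1]
    m=cv2.inRange(hsv,(14,30,90),(40,200,255)); return m
# base outlines on plane z=10 (hand-read corners)
def quad(c,pts,z,n):
    P=np.array([plane(c,u,v,z) for u,v in pts]);e=[np.linalg.norm(P[i]-P[(i+1)%4]) for i in range(4)]
    print(n,P[:,:2].tolist(),"edges",np.array(e),"ctr",P.mean(0))
quad(s,[(318.3,249.5),(345.8,249),(349.3,265),(320.8,265.5)],10,"big scene")
quad(t,[(219,209.5),(250.8,211.5),(247.5,235.5),(214.5,233)],10,"big top")
quad(s,[(380.5,260),(398.3,262),(398,273),(379.5,271.5)],7,"small scene")
quad(t,[(171,197),(188.5,202),(180,215),(161,209)],7,"small top")
# rods: mask
for c,n,box in((s,"scene",(180,205,245,255)),(t,"top",(335,215,440,285))):
    x0,y0,x1,y1=box;h=cv2.cvtColor(c["bgr"],cv2.COLOR_BGR2HSV)[y0:y1,x0:x1]
    m=cv2.inRange(h,(60,100,50),(90,255,255)); 
    k,l,st,ce=cv2.connectedComponentsWithStats(m);i=1+np.argmax(st[1:,4])
    ys,xs=np.where(l==i);print(n,"green",xs.min()+x0,xs.max()+x0+1,ys.min()+y0,ys.max()+y0+1,len(xs))
    for u in range(xs.min(),xs.max()+1,4):
        yy=ys[xs==u]; print((u+x0,round(yy.mean()+y0,1),len(yy)),end=' ')
    print()
# shelf edge lower/upper ends: 
for a,b in(((237.5,203),(350,158)),):
    pass
E
```

```text
big scene [[526.67577576845, 99.24458264392794], [520.9775810020772, 173.83169618831897], [587.973820561632, 179.17527412347147], [593.5387706079196, 104.90153626382036]] edges [74.8 67.2 74.5 67.1] ctr [557.3 139.3  10. ]
big top [[584.5403134342274, 178.33916361402555], [591.1628812202689, 103.97502336169693], [522.6638865556928, 96.98450848923953], [516.9676783076667, 171.67335532569274]] edges [74.7 68.9 74.9 67.9] ctr [553.8 137.7  10. ]
small scene [[559.8871529038352, 263.2985602400626], [565.9631478828535, 309.12104158127704], [610.2793591609079, 302.2589715539116], [606.6578723978969, 255.59905137092562]] edges [46.2 44.8 46.8 47.4] ctr [585.7 282.6   7. ]
small top [[604.7451472504972, 301.5241652141217], [596.8177220230963, 255.9903389819442], [555.7415461074044, 264.406893648101], [565.4809478188687, 313.49286997654434]] edges [46.2 41.9 50.  41. ] ctr [580.7 283.9   7. ]
scene green 200 239 217 224 203
(200, np.float64(218.0), 1) (204, np.float64(220.0), 5) (208, np.float64(220.5), 6) (212, np.float64(220.0), 5) (216, np.float64(219.5), 6) (220, np.float64(219.5), 6) (224, np.float64(219.5), 6) (228, np.float64(219.6), 5) (232, np.float64(220.0), 4) (236, np.float64(220.0), 3) Traceback (most recent call last):
  File "<stdin>", line 19, in <module>
    return _wrapfunc(a, 'argmax', axis=axis, out=out, **kwds)
    return bound(*args, **kwds)
ValueError: attempt to get argmax of an empty sequence
```

The larger object (scene corners (318,249)–(349,265)) measures 75 × 68 mm, matching the given 76 × 70. The small one is about 46 mm, so it's the look-alike. Next I'll measure the green rod and the rack.

```bash
python3 - <<'E'
from h import *
np.set_printoptions(precision=1,suppress=True)
s=cam("scene");t=cam("top")
for c,n,box in((s,"scene",(190,205,245,232)),(t,"top",(335,250,420,285))):
    x0,y0,x1,y1=box;b=c["bgr"][y0:y1,x0:x1].astype(int)
    m=((b[:,:,1]-b[:,:,2])>20).astype(np.uint8)
    k,l,st,ce=cv2.connectedComponentsWithStats(m);i=1+np.argmax(st[1:,4])
    ys,xs=np.where(l==i);print(n,"green",xs.min()+x0,xs.max()+x0+1,ys.min()+y0,ys.max()+y0+1,len(xs))
    for u in range(xs.min(),xs.max()+1,3):
        yy=ys[xs==u]; print((u+x0,round(float(yy.mean()+y0),1),len(yy)),end=' ')
    print()
def T(n,a,b): X,e=tri([(s,*a),(t,*b)]);print(n,X,np.round(e,1));return X
a=T("tip",(237,218.5),(344.5,263)); b=T("mouth",(198,219.5),(396.5,265.5))
d=(b-a);print(d,np.degrees(np.arctan2(d[0],-d[1])))
T("shelf front near-scene lower",(236.5,203),(349,160))
T("shelf front near robot",(237.5,159),(348,244))
def quad(c,pts,z,n):
    P=np.array([plane(c,u,v,z) for u,v in pts]);print(n,P[:,:2].tolist())
quad(s,[(241,268),(176,269),(241,220)],12,"rackbase s FL(+x),back,front near")
quad(t,[(339,219),(338.5,299.5),(426,304)],12,"rackbase t: front far, front near, back near")
for n,a,b in(("tin",(321,222),(229,284)),("pebble",(288,270),(290,211))):
    print(n,plane(s,*a,8),plane(t,*b,8))
T("seal base",(191.5,167),(417,235));T("fig base",(190,193),(405,186))
E
```

```text
scene green 200 240 216 224 271
(200, 220.0, 7) (203, 220.0, 7) (206, 220.0, 7) (209, 220.0, 7) (212, 220.0, 7) (215, 219.5, 6) (218, 220.0, 7) (221, 220.0, 7) (224, 220.0, 7) (227, 220.0, 7) (230, 219.5, 6) (233, 219.0, 7) (236, 219.0, 7) (239, 219.0, 3) 
top green 344 400 258 272 575
(344, 263.0, 3) (347, 263.0, 9) (350, 263.0, 11) (353, 263.5, 10) (356, 263.5, 10) (359, 264.0, 11) (362, 264.0, 11) (365, 264.5, 10) (368, 264.5, 10) (371, 264.5, 10) (374, 265.0, 11) (377, 265.0, 11) (380, 265.0, 11) (383, 265.5, 10) (386, 266.0, 11) (389, 265.5, 12) (392, 266.0, 11) (395, 266.0, 11) (398, 266.5, 10) 
tip [ 456.3 -126.    56.2] [2.7 2.7]
mouth [ 468.1 -232.6   57.1] [4.2 4.2]
[  11.8 -106.6    0.9] 6.302981563806246
shelf front near-scene lower [ 603.5 -105.4  205.5] [0.3 0.3]
shelf front near robot [ 394.2 -124.5  211.4] [2.7 2.7]
rackbase s FL(+x),back,front near [[615.8100901960102, -101.85244898649688], [627.8287795982701, -269.80333070016405], [400.5532471245799, -125.5281410123051]]
rackbase t: front far, front near, back near [[602.0877957791635, -100.44702643055497], [395.0351107645331, -120.77990869043613], [414.644437115944, -296.93178206740924]]
tin [394.3 108.9   8. ] [395.1 109.1   8. ]
pebble [613.2  20.    8. ] [609.5  14.6   8. ]
seal base [ 437.4 -243.9  207.4] [2.6 2.6]
fig base [ 557.8 -223.3  200.9] [4.8 4.8]
```

```bash
cat >> h.py <<'E'
def pose():
    o=ctrl.get_obs(); return o,np.array(o["position"]),R.from_rotvec(o["eef_rot"])
def target(theta,axis_deg,flip):
    a=np.radians(axis_deg); d=np.array([np.sin(a),-np.cos(a),0]); th=np.radians(theta)
    z=np.sin(th)*d-np.cos(th)*np.array([0,0,1]); y=np.array([np.cos(a),np.sin(a),0])*(-1 if flip else 1)
    return R.from_matrix(np.c_[np.cross(y,z),y,z]),d
E
python3 - <<'E'
from h import *
np.set_printoptions(precision=3,suppress=True)
s=cam("scene");t=cam("top");w=cam("wrist")
o,p,r=pose(); print(r.as_matrix()); print("cam in tool",r.inv().apply(w["p"]-p)); print(r.as_matrix().T@w["R"])
for f in(0,1):
    T,d=target(45,6,f); v=(r.inv()*T).as_rotvec(); print(f,v,np.degrees(np.linalg.norm(v)))
def Tt(n,a,b): X,e=tri([(s,*a),(t,*b)]);print(n,X,np.round(e,1));return X
Tt("tip",(240.2,219),(343.8,263)); Tt("mouth",(199.3,220),(400,266.5))
Tt("mid",(224,219.8),(368,264.3))
for c,u in((t,(343.8,263)),(t,(400,266.5)),(s,(240.2,219.5)),(s,(199.3,220))): print(plane(c,*u,55))
E
```

```text
[[-0.925  0.38  -0.   ]
 [ 0.38   0.925 -0.   ]
 [ 0.    -0.    -1.   ]]
cam in tool [  74.005   -0.543 -152.951]
[[ 0.    -0.957 -0.289]
 [ 1.     0.    -0.   ]
 [ 0.    -0.289  0.957]]
0 [ 0.422 -0.707  1.018] 75.00785654306688
1 [ 0.804  0.48  -1.941] 123.4736843863608
tip [ 456.383 -120.856   54.905] [1.1 1.1]
mouth [ 466.842 -234.695   55.315] [1.1 1.1]
mid [ 461.449 -167.988   54.485] [3.2 3.2]
[ 456.467 -121.916   55.   ]
[ 467.31  -235.885   55.   ]
[ 458.971 -119.49    55.   ]
[ 466.622 -233.614   55.   ]
```

The triangulated green tip is (457,-121,55) and the sleeve mouth (467,-235,55). That gives 114 mm showing, lying about 5° off world -y. The height matches the text. I'll work out the turn and the approach.

```bash
cat >> h.py <<'E'
def plan(P,T,tcp=True):
    o,p,r=pose(); v=(r.inv()*T).as_rotvec(); sh=T.inv().apply(np.array(P)-p)
    print("turn/2",np.round(v/2,4),"shift(after turn)/250",np.round(sh/250,4),"mm",np.round(sh,1),"clk",o["clock"])
def world2tool(dw):
    o,p,r=pose(); print("tool frac",np.round(r.inv().apply(np.array(dw,float))/250,4))
E
python3 - <<'E'
from h import *
T,d=target(48,5.3,0)
tip=np.array([457.5,-120.8,55]); g=tip+20*d; z=T.as_matrix()[:,2]
print(g,z,T.as_matrix()[:,0])
tcp=g+8*z; print("tcp",tcp)
plan(tcp-130*z,T)
plan(tcp-170*z+np.array([0,40,30]),T)
E
```

```text
[ 459.34741175 -140.71449396   55.        ] [ 0.06864472 -0.73996766 -0.66913061] [-0.06180799  0.66626987 -0.74314483]
tcp [ 459.89656954 -146.63423522   49.64695515]
turn/2 [ 0.2274 -0.3758  0.5108] shift(after turn)/250 [-1.5932  0.5253  2.2785] mm [-398.3  131.3  569.6] clk 0.6
turn/2 [ 0.2274 -0.3758  0.5108] shift(after turn)/250 [-1.5758  0.54    1.9198] mm [-393.9  135.   480. ] clk 0.6
```

```bash
python3 -m pendant '[[0.0284,-0.047,0.0639,0,0,0,0],[0.0284,-0.047,0.0639,0,0,0,0],[0.0284,-0.047,0.0639,0,0,0,0],[0.0284,-0.047,0.0639,0,0,0,0],[0.0284,-0.047,0.0639,0,0,0,0],[0.0284,-0.047,0.0639,0,0,0,0],[0.0284,-0.047,0.0639,0,0,0,0],[0.0284,-0.047,0.0639,0,0,0,0],[0,0,0,0,0,0,0]]'; python3 - <<'E'
from h import *
T,d=target(48,5.3,0)
tip=np.array([457.5,-120.8,55]); g=tip+20*d; z=T.as_matrix()[:,2]
tcp=g+8*z
plan(tcp-170*z+np.array([0,40,30]),T)
print(np.round(ctrl.get_obs()["joint_pos"],3))
E
```

```text
clock: 1.72
position: [256.8, 624.2, 218.7]
eef_rot: [1.631, 1.787, -0.73]
ft_force: [1.0, -0.1, -0.2]
finger_gap: 0.999
turn/2 [-0.0002  0.0024 -0.0007] shift(after turn)/250 [-1.5845  0.539   1.9112] mm [-396.1  134.7  477.8] clk 1.725
[-1.56   0.966  0.403  0.994  0.023  2.002 -1.094]
```

```bash
python3 -m pendant '[[0,0,0,-0.13,0.045,0.157,0],[0,0,0,-0.13,0.045,0.157,0],[0,0,0,-0.13,0.045,0.157,0],[0,0,0,-0.13,0.045,0.157,0],[0,0,0,-0.13,0.045,0.157,0],[0,0,0,-0.13,0.045,0.157,0]]'; python3 - <<'E'
from h import *
T,d=target(48,5.3,0)
tip=np.array([457.5,-120.8,55]); g=tip+20*d; z=T.as_matrix()[:,2]
tcp=g+8*z
plan(tcp-170*z+np.array([0,40,30]),T)
print(np.round(ctrl.get_obs()["joint_pos"],3))
E
```

```text
clock: 2.48
position: [352.1, 324.8, 209.7]
eef_rot: [1.633, 1.797, -0.723]
ft_force: [1.2, 0.3, -0.2]
finger_gap: 0.999
turn/2 [ 0.001 -0.002  0.001] shift(after turn)/250 [-0.7901  0.27    0.9746] mm [-197.5   67.5  243.7] clk 2.475
[-1.493  0.585  0.472  1.747  0.223  1.553 -0.988]
```

```bash
python3 -m pendant '[[0,0,0,-0.13,0.045,0.16,0],[0,0,0,-0.13,0.045,0.16,0],[0,0,0,-0.13,0.045,0.16,0],[0,0,0,-0.13,0.045,0.16,0],[0,0,0,-0.13,0.045,0.16,0],[0,0,0,-0.13,0.045,0.16,0],[0,0,0,0,0,0,0]]'; python3 - <<'E'
from h import *
T,d=target(48,5.3,0)
tip=np.array([457.5,-120.8,55]); g=tip+20*d; z=T.as_matrix()[:,2]
tcp=g+8*z
plan(tcp-170*z+np.array([0,40,30]),T);plan(tcp,T)
print(np.round(ctrl.get_obs()["joint_pos"],3))
s=cam("scene");w=cam("wrist");cv2.imwrite("pics/w1.png",w["bgr"]);cv2.imwrite("pics/s1.png",s["bgr"])
E
```

```text
clock: 3.35
position: [446.8, 21.5, 193.9]
eef_rot: [1.638, 1.792, -0.726]
ft_force: [-0.6, -0.2, -0.2]
finger_gap: 0.999
turn/2 [-0.0009 -0.0014 -0.001 ] shift(after turn)/250 [-0.0051  0.0046  0.0086] mm [-1.3  1.2  2.2] clk 3.35
turn/2 [-0.0009 -0.0014 -0.001 ] shift(after turn)/250 [-0.0225 -0.0101  0.8873] mm [ -5.6  -2.5 221.8] clk 3.35
[-1.228  0.406  0.635  2.131  0.521  1.177 -0.819]
```

View pics/w1.png

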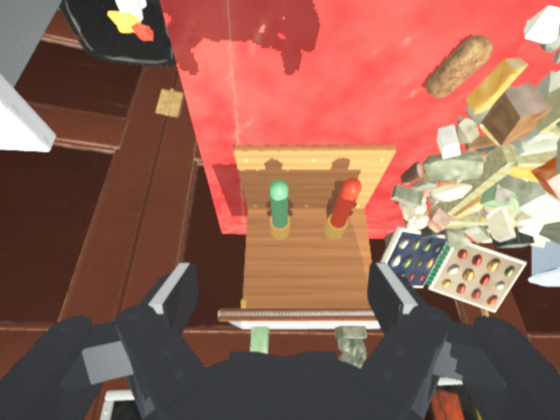

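View pics/s1.png

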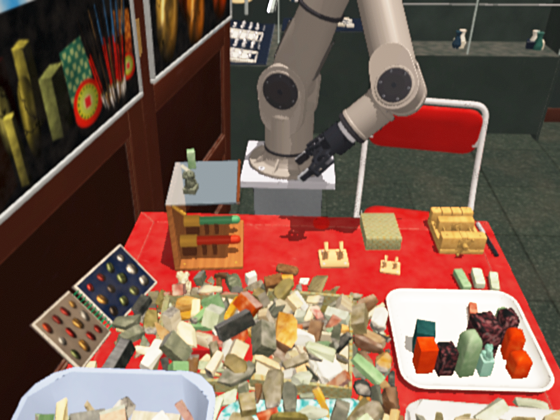

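The wrist view shows the green tip at (278,188), the red tip at (351,188) and the shelf edge along row 315. I'll check the rod position in this view.

```bash
python3 - <<'E'
from h import *
np.set_printoptions(precision=1,suppress=True)
w=cam("wrist");s=cam("scene");t=cam("top")
crop(w,230,140,400,330,4 if 0 else 3,"w1c.png")
b=w["bgr"].astype(int);m=((b[:,:,1]-b[:,:,2])>20).astype(np.uint8);m[:, :260]=0;m[:,300:]=0;m[:170]=0;m[250:]=0
k,l,st,ce=cv2.connectedComponentsWithStats(m);i=1+np.argmax(st[1:,4]);ys,xs=np.where(l==i)
print(st[i]);
for v in range(ys.min(),ys.max()+1,4):
    x=xs[ys==v];print((v,x.min(),x.max()),end=' ')
print()
for n,P in(("tip",(457.5,-120.8,55)),("tipcentre12",(458.6,-132.8,55)),("mouth",(467,-234.7,55)),("edge",(498,-105,203))):print(n,proj(w,P))
crop(s,150,140,260,275,4,"x.png")
E
```

```text
[269 180  19  48 742]
(180, np.int64(275), np.int64(280)) (184, np.int64(271), np.int64(285)) (188, np.int64(269), np.int64(287)) (192, np.int64(270), np.int64(287)) (196, np.int64(270), np.int64(287)) (200, np.int64(270), np.int64(286)) (204, np.int64(271), np.int64(286)) (208, np.int64(271), np.int64(286)) (212, np.int64(271), np.int64(286)) (216, np.int64(272), np.int64(286)) (220, np.int64(272), np.int64(286)) (224, np.int64(273), np.int64(285)) 
tip [280.  182.9]
tipcentre12 [280.1 187.8]
mouth [279.8 220.3]
edge [322.1 306. ]
```

View pics/w1c.png

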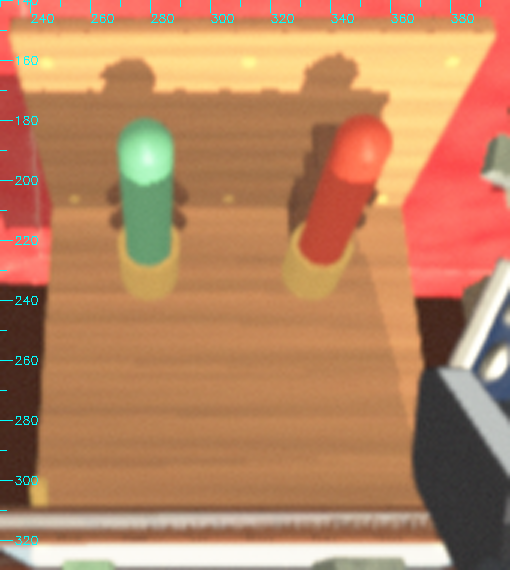

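```bash
python3 -m pendant '[[0,0,0,-0.0225,-0.014,0.04,0],[0,0,0,0,0,0.12,0],[0,0,0,0,0,0.14,0],[0,0,0,0,0,0.14,0],[0,0,0,0,0,0.1,0],[0,0,0,0,0,0.06,0],[0,0,0,0,0,0,0]]'; python3 - <<'E'
from h import *
T,d=target(48,5.3,0)
tip=np.array([456.5,-120.8,55]); g=tip+20*d; z=T.as_matrix()[:,2]
tcp=g+8*z
plan(tcp,T)
print(np.round(ctrl.get_obs()["joint_pos"],3))
s=cam("scene");w=cam("wrist");crop(w,140,130,440,400,2,"w2.png");crop(s,140,110,340,280,3,"s2.png")
b=w["bgr"].astype(int);m=((b[:,:,1]-b[:,:,2])>20).astype(np.uint8);m[:, :240]=0;m[:,320:]=0;m[:150]=0;m[250:]=0
k,l,st,ce=cv2.connectedComponentsWithStats(m);i=1+np.argmax(st[1:,4]);ys,xs=np.where(l==i)
for v in range(ys.min(),ys.max()+1,4):
    x=xs[ys==v];print((v,int(x.min()),int(x.max())),end=' ')
for P in(tip,tip+12*d,tip+[10.5,-113.9,0]):print(proj(w,P))
E
```

```text
clock: 4.47
position: [453.7, -91.1, 97.3]
eef_rot: [1.634, 1.79, -0.729]
ft_force: [0.6, 0.9, 1.1]
finger_gap: 1.004
turn/2 [-0.0007  0.0007 -0.0003] shift(after turn)/250 [-7.700e-03  1.000e-04  2.932e-01] mm [-1.9  0.  73.3] clk 4.475
[-1.045  0.58   0.66   2.271  0.631  0.808 -0.861]
(206, 276, 284) (210, 270, 290) (214, 267, 293) (218, 266, 295) (222, 266, 295) (226, 266, 295) (230, 267, 294) (234, 267, 294) (238, 268, 294) (242, 269, 293) (246, 269, 293) [282.6718314  212.83860903]
[282.67018947 219.44642289]
[282.60039687 257.36482264]
```

View pics/w2.png

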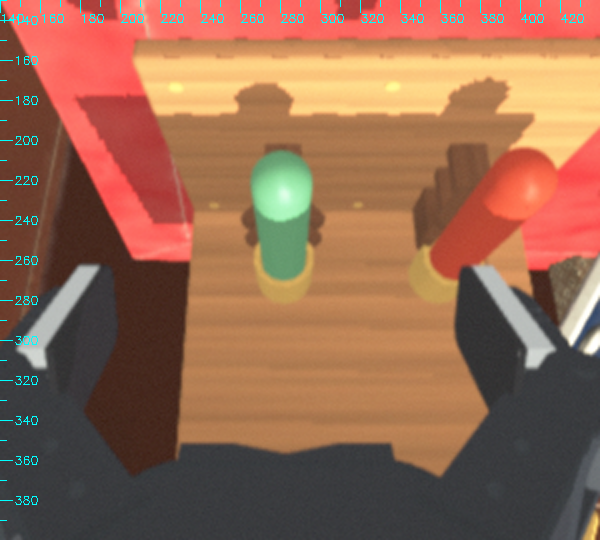

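View pics/s2.png

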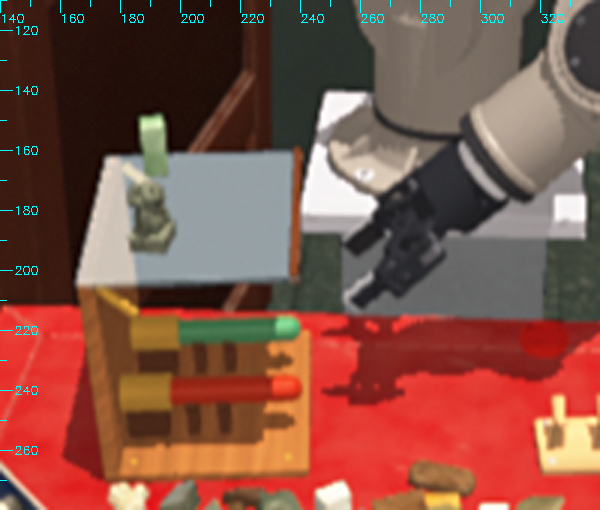

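```bash
python3 -m pendant '[[0,0,0,-0.0077,-0.006,0.06,0],[0,0,0,0,0,0.08,0],[0,0,0,0,0,0.07,0],[0,0,0,0,0,0.05,0],[0,0,0,0,0,0.033,0],[0,0,0,0,0,0,0]]'; python3 - <<'E'
from h import *
T,d=target(48,5.3,0)
tip=np.array([455,-120.8,55]); g=tip+20*d; z=T.as_matrix()[:,2]
tcp=g+8*z
plan(tcp,T)
s=cam("scene");w=cam("wrist");t=cam("top");crop(w,140,130,440,400,2,"w3.png");crop(s,140,130,320,280,4,"s3.png");crop(t,320,150,460,310,3,"t3.png")
E
```

```text
clock: 5.32
position: [458.1, -145.9, 49.9]
eef_rot: [1.634, 1.79, -0.727]
ft_force: [-1.1, 0.6, 0.6]
finger_gap: 1.001
turn/2 [-0.0001  0.0003 -0.0005] shift(after turn)/250 [-0.0011 -0.0032  0.0028] mm [-0.3 -0.8  0.7] clk 5.325
```

View pics/w3.png

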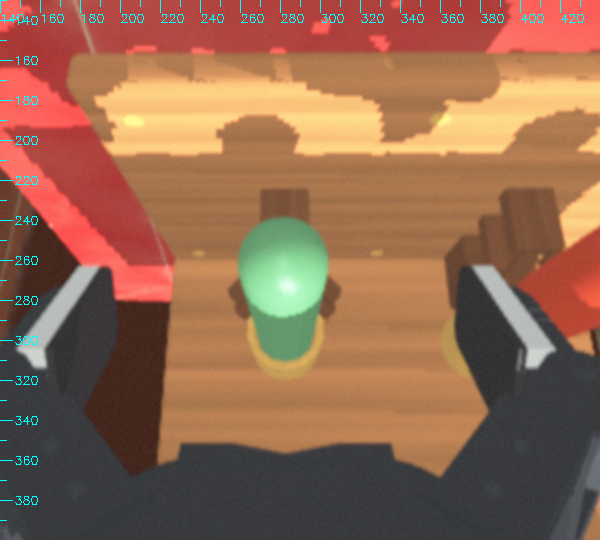

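View pics/s3.png

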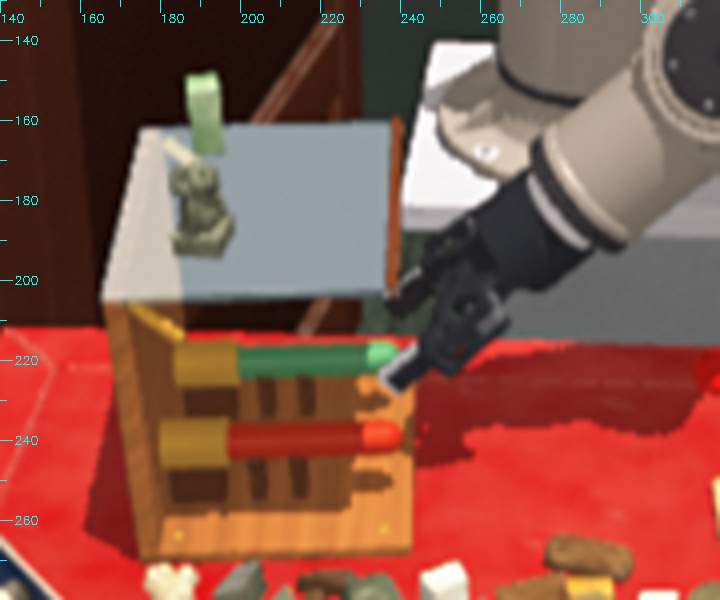

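The rod is centred between the jaws at column 282. Closing.

```bash
python3 -m pendant '[[0,0,0,0,0,0,1],[0,0,0,0,0,0,1],[0,0,0,0,0,0,1],[0,0,0,0,0,0,1],[0,0,0,0,0,0,1],[0,0,0,0,0,0,1],[0,0,0,0,0,0,1],[0,0,0,0,0,0,1]]' 70; python3 - <<'E'
from h import *
print(ctrl.get_obs()["ft_torque"])
s=cam("scene");w=cam("wrist");crop(w,140,130,440,400,2,"w4.png");crop(s,140,130,320,280,4,"s4.png")
print(np.round(pose()[2].inv().apply(target(48,5.3,0)[1]),4))
E
```

```text
clock: 6.48
position: [458.2, -145.7, 49.9]
eef_rot: [1.634, 1.791, -0.727]
ft_force: [-1.0, 1.3, 0.1]
finger_gap: 0.233
[ 0.79232079  0.18018374 -0.09328984]
[-6.690e-01  7.000e-04  7.433e-01]
```

View pics/w4.png

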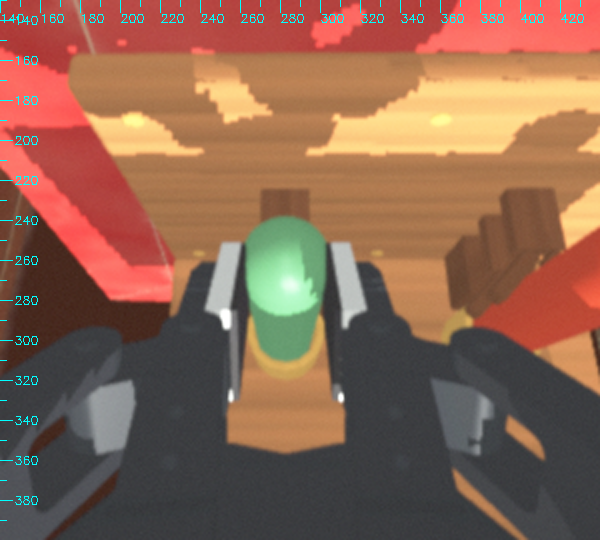

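View pics/s4.png

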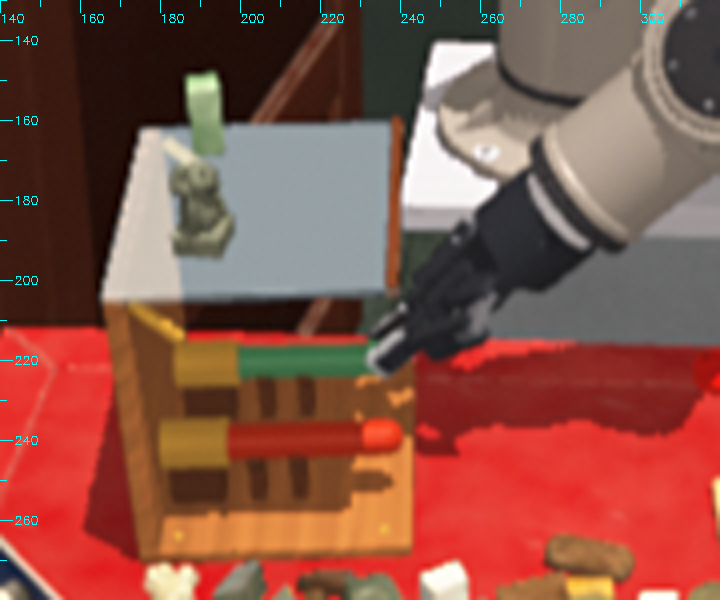

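```bash
python3 -m pendant '[[0,0,0,0.0134,0,-0.0149,1],[0,0,0,0.0268,0,-0.0297,1],[0,0,0,0.0268,0,-0.0297,1],[0,0,0,0.0268,0,-0.0297,1],[0,0,0,0.0134,0,-0.0149,1],[0,0,0,0,0,0,1]]' 80; python3 - <<'E'
from h import *
s=cam("scene");w=cam("wrist");crop(w,140,130,440,400,2,"w5.png");crop(s,140,130,320,280,4,"s5.png")
E
```

```text
clock: 7.32
position: [454.6, -105.4, 49.8]
eef_rot: [1.633, 1.791, -0.726]
ft_force: [-0.2, 0.4, 0.9]
finger_gap: 0.229
```

View pics/w5.png

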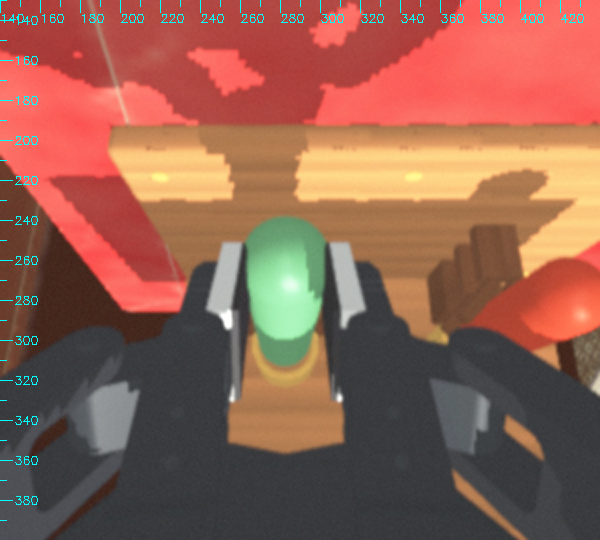

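View pics/s5.png

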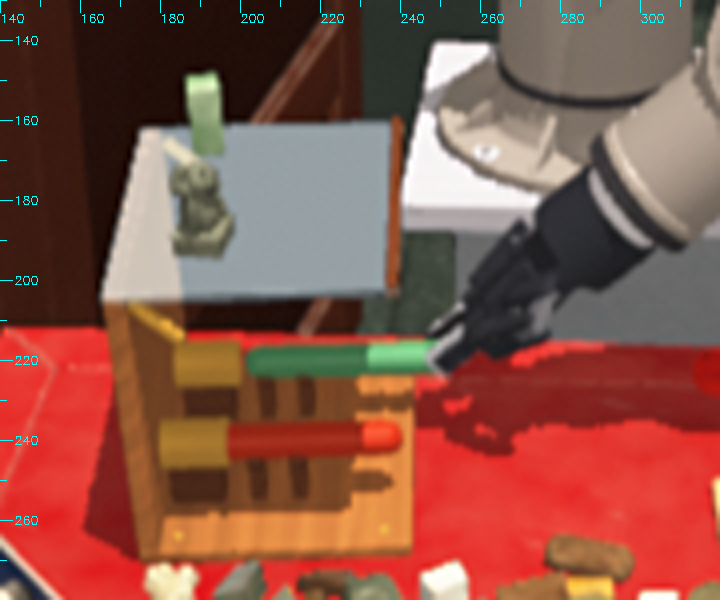

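The rod follows the gripper and is just out of the sleeve (rear end at scene (202,220)). I'll keep drawing straight.

```bash
python3 -m pendant '[[0,0,0,0.0268,0,-0.0297,1],[0,0,0,0.0268,0,-0.0297,1],[0,0,0,0.0268,0,-0.0297,1],[0,0,0,0.0268,0,-0.0297,1],[0,0,0,0.0268,0,-0.0297,1],[0,0,0,0.0268,0,-0.0297,1],[0,0,0,0.0268,0,-0.0297,1],[0,0,0,0,0,0,1]]'; python3 - <<'E'
from h import *
s=cam("scene");w=cam("wrist");t=cam("top");crop(t,250,150,450,310,3,"t6.png");crop(s,140,130,340,280,4,"s6.png")
E
```

```text
clock: 8.43
position: [448.3, -35.3, 49.7]
eef_rot: [1.633, 1.792, -0.726]
ft_force: [-0.5, -0.7, -0.3]
finger_gap: 0.231
```

View pics/t6.png

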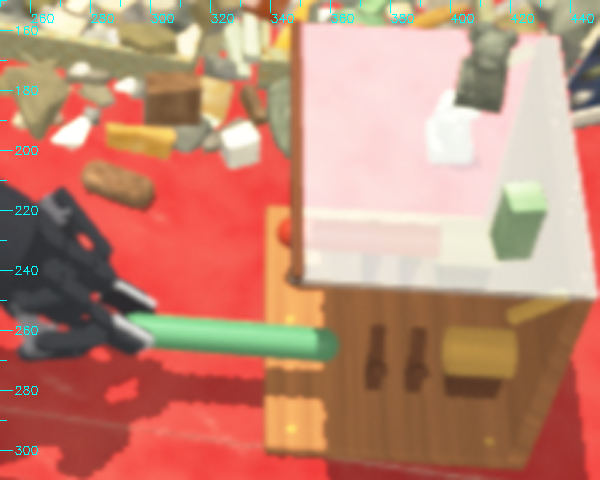

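View pics/s6.png

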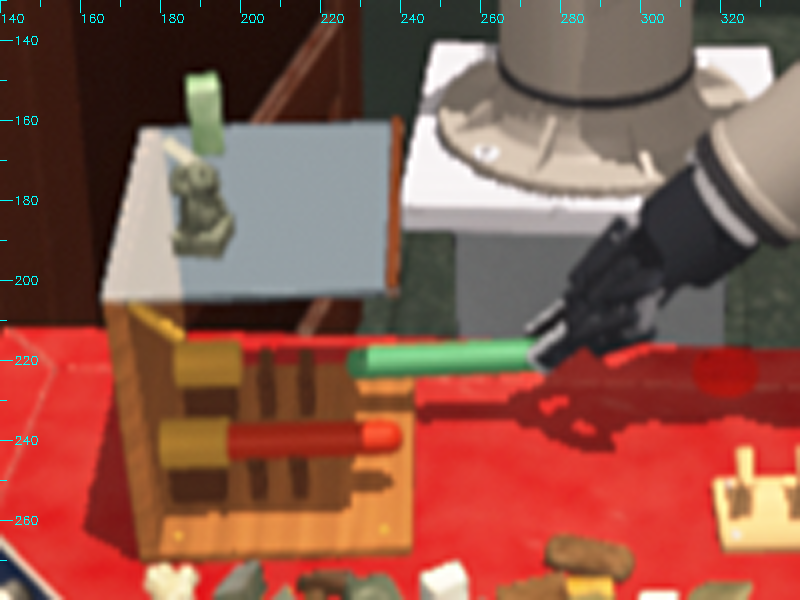

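The rod is clear of the sleeve and level, with its rear end at scene (224,220.5) and top (358,264.5). Now I'll get its current pose and the way to the rest.

```bash
python3 - <<'E'
from h import *
np.set_printoptions(precision=1,suppress=True)
s=cam("scene");t=cam("top")
for c,box in((s,(215,205,275,235)),(t,(285,245,370,280))):
    x0,y0,x1,y1=box;b=c["bgr"][y0:y1,x0:x1].astype(int);m=((b[:,:,1]-b[:,:,2])>20).astype(np.uint8)
    k,l,st,ce=cv2.connectedComponentsWithStats(m);i=1+np.argmax(st[1:,4]);ys,xs=np.where(l==i)
    print([(int(u)+x0,float(ys[xs==u].min()+y0),float(ys[xs==u].max()+1+y0)) for u in range(xs.min(),xs.max()+1,6)],xs.min()+x0,xs.max()+1+x0)
E
```

```text
[(226, 220.0, 222.0), (232, 217.0, 224.0), (238, 217.0, 224.0), (244, 216.0, 223.0), (250, 216.0, 223.0), (256, 215.0, 223.0), (262, 215.0, 223.0), (268, 214.0, 222.0)] 226 274
[(293, 254.0, 257.0), (299, 254.0, 261.0), (305, 256.0, 266.0), (311, 256.0, 266.0), (317, 257.0, 267.0), (323, 257.0, 267.0), (329, 258.0, 268.0), (335, 258.0, 268.0), (341, 258.0, 269.0), (347, 259.0, 269.0), (353, 259.0, 270.0), (359, 260.0, 270.0)] 293 363
```

```bash
python3 - <<'E'
from h import *
np.set_printoptions(precision=1,suppress=True)
s=cam("scene");t=cam("top")
r,e=tri([(s,226.3,221),(t,362.9,265.3)]);print("rear",r,e)
for u,v in((238,220.5),(262,219)):print(plane(s,u,v,55))
for u,v in((311,261),(353,264.5)):print(plane(t,u,v,55))
a,b=[plane(t,*q,55) for q in((308,260.9),(353,264.6))];d=b-a;print("ang",np.degrees(np.arctan2(d[0],-d[1])))
d5=np.array([np.sin(np.radians(5.3)),-np.cos(np.radians(5.3)),0])
o,p,R_=pose();z=R_.as_matrix()[:,2];g=p-8*z;print("grasp",g,"rear->grasp",(r-g)@d5)
c=r-75*d5;print("centre",c)
# mid-x of rod at each end by both
world=np.array([555.5,138.5,0])-c;print(world);
world2tool([0,0,60]);world2tool([world[0],world[1],0])
E
```

```text
rear [ 460.7 -160.    49.9] [np.float64(1.3009115244448881), np.float64(1.3009115244449372)]
[ 464.1 -125.1   55. ]
[453.8 -58.7  55. ]
[450.  -54.9  55. ]
[ 456.  -140.8   55. ]
ang 4.083363713327036
grasp [447.4 -30.6  55.2] rear->grasp 130.0849972820291
centre [453.7 -85.3  49.9]
[101.8 223.8 -49.9]
tool frac [-0.2  0.  -0.2]
tool frac [ 0.6  0.5 -0.6]
```

```bash
python3 -m pendant '[[0,0,0,-0.0445,0,-0.04,1],[0,0,0,-0.0445,0,-0.04,1],[0,0,0,-0.0445,0,-0.04,1],[0,0,0,-0.0445,0,-0.04,1],[0,0,0,0.0714,0.0614,-0.0794,1],[0,0,0,0.0714,0.0614,-0.0794,1],[0,0,0,0.0714,0.0614,-0.0794,1],[0,0,0,0.0714,0.0614,-0.0794,1]]'; python3 -m pendant '[[0,0,0,0.0714,0.0614,-0.0794,1],[0,0,0,0.0714,0.0614,-0.0794,1],[0,0,0,0.0714,0.0614,-0.0794,1],[0,0,0,0.0714,0.0614,-0.0794,1],[0,0,0,0,0,0,1]]'; python3 - <<'E'
from h import *
print(np.round(ctrl.get_obs()["joint_pos"],3))
s=cam("scene");w=cam("wrist");t=cam("top");crop(t,160,150,320,290,4,"t7.png");crop(s,280,190,420,290,5,"s7.png");cv2.imwrite("pics/w7.png",w["bgr"])
E
```

```text
clock: 9.78
position: [499.7, 76.8, 110.6]
eef_rot: [1.634, 1.791, -0.726]
ft_force: [0.6, 0.5, -1.2]
finger_gap: 0.227
clock: 10.4
position: [551.3, 190.0, 110.2]
eef_rot: [1.632, 1.793, -0.724]
ft_force: [0.0, -1.2, -0.4]
finger_gap: 0.231
[-1.139  0.762  0.493  1.73   0.356  1.245 -0.794]
```

View pics/t7.png

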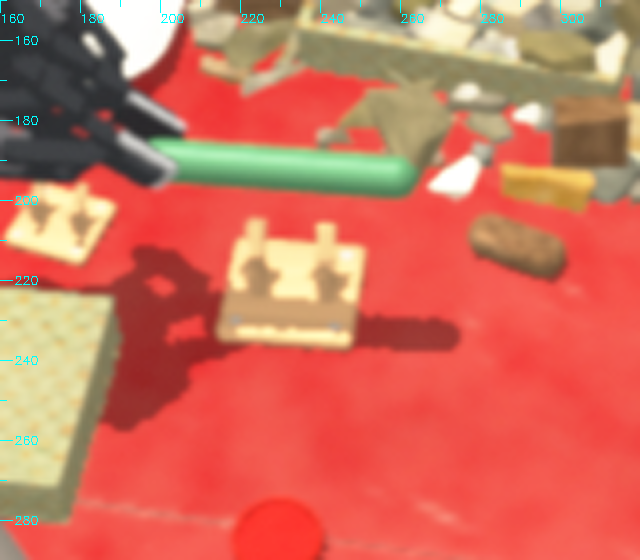

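View pics/s7.png

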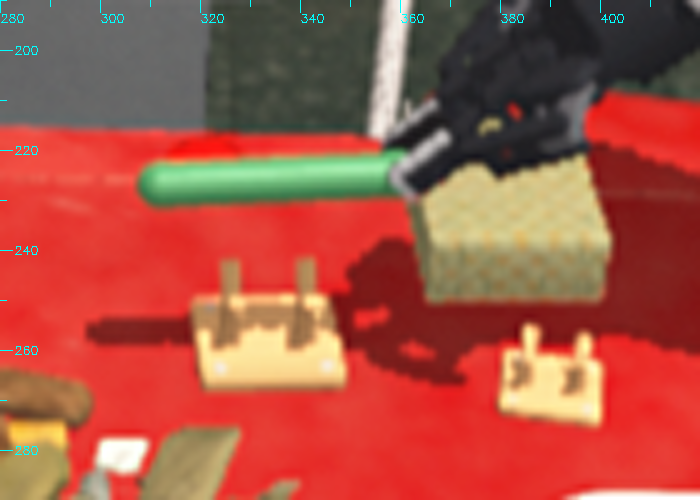

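View pics/w7.png

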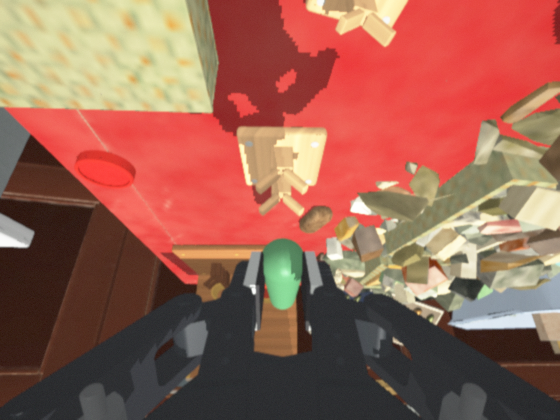

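The wrist view shows the rest at (283,165) with both V-yokes visible, below the held rod tip. I'll enlarge it for a third measurement.

```bash
python3 - <<'E'
from h import *
w=cam("wrist");crop(w,225,110,345,225,5,"w7c.png")
E
```

```text
(no output)
```

View pics/w7c.png

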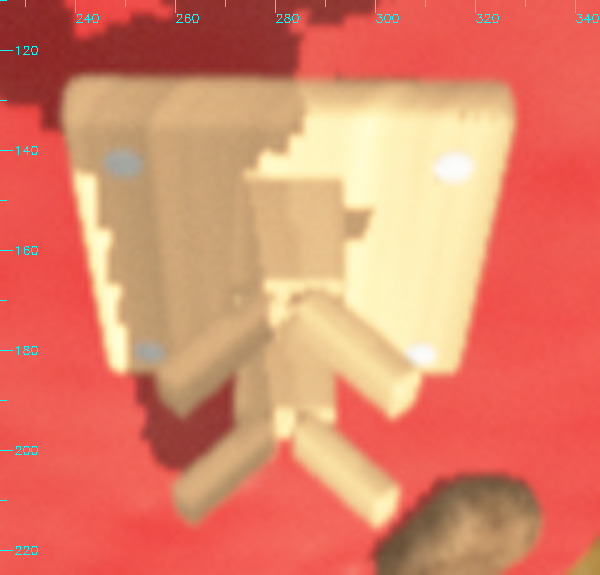

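```bash
python3 - <<'E'
from h import *
np.set_printoptions(precision=1,suppress=True)
w=cam("wrist");s=cam("scene");t=cam("top")
a=np.radians(4.5);d=np.array([np.sin(a),-np.cos(a),0]);l=np.array([np.cos(a),np.sin(a),0]);C=np.array([555.5,138.5,0])
for n,(x,y,z) in {"front tipL":(-25,-20,47),"front tipR":(-25,20,47),"back tipL":(15,-20,47),"back tipR":(15,20,47),"baseFL":(-38,-35,10),"baseFR":(-38,35,10),"baseBL":(38,-35,10),"baseBR":(38,35,10)}.items():
    print(n,proj(w,C+x*d+y*l+[0,0,z]))
# base corners by ray on z=10
P=[plane(w,u,v,10) for u,v in((240,134),(326,135),(318,184),(246.5,184))]
print(np.array(P),np.mean(P,0))
for i,j in((0,3),(1,2)):
    e=P[j]-P[i];print("ang",np.degrees(np.arctan2(e[0],-e[1])),np.linalg.norm(e))
for i,j in((0,1),(3,2)):
    e=P[j]-P[i];print("ang",np.degrees(np.arctan2(e[1],e[0])),np.linalg.norm(e))
F=[plane(w,u,v,48) for u,v in((259,189),(306.5,188.5),(260.5,211),(302.5,211))];print(np.array(F),(F[0]+F[1])/2,(F[2]+F[3])/2)
# screws triangulated vs
o,p,r=pose();z=r.as_matrix()[:,2];g=p-8*z;d2=target(48,5.3,0)[1];print("rod ctr",g+55*d2, r.as_matrix()[:,1])
for n in ((-75),75): print("rod end proj s,t",proj(s,g+55*d2+n*d2),proj(t,g+55*d2+n*d2))
b=t["bgr"].astype(int);
for c,box in((s,(300,205,360,245)),(t,(195,175,275,205))):
    x0,y0,x1,y1=box;bb=c["bgr"][y0:y1,x0:x1].astype(int);m=((bb[:,:,1]-bb[:,:,2])>30).astype(np.uint8)
    k,l_,st,ce=cv2.connectedComponentsWithStats(m);i=1+np.argmax(st[1:,4]);ys,xs=np.where(l_==i)
    print([(int(u)+x0,float((ys[xs==u].min()+ys[xs==u].max()+1)/2+y0)) for u in range(xs.min(),xs.max()+1,6)],xs.min()+x0,xs.max()+1+x0)
E
```

```text
front tipL [257.7 183.4]
front tipR [311.5 183.7]
back tipL [260.7 207.2]
back tipR [306.7 207.5]
baseFL [238.4 132.2]
baseFR [330.9 132.9]
baseBL [248. 184.]
baseBR [318.4 184.4]
[[518.7 171.6  10. ]
 [584.2 176.4  10. ]
 [592.8 104.1  10. ]
 [522.1  97.7  10. ]] [554.5 137.5  10. ]
ang 2.632912848097467 74.00630426831748
ang 6.77316721164971 72.85213377735026
ang 4.183491715744347 65.69714231073567
ang 5.153085077339121 71.00155124234549
[[534.7 155.3  48. ]
 [570.6 159.3  48. ]
 [536.8 116.5  48. ]
 [573.7 119.8  48. ]] [552.7 157.3  48. ] [555.2 118.1  48. ]
rod ctr [555.  138.3 115.5] [1.  0.1 0. ]
rod end proj s,t [364.6 223.6] [194.4 189.7]
rod end proj s,t [306.1 225.2] [264.1 193.8]
[(307, 226.5), (313, 226.5), (319, 226.0), (325, 226.0), (331, 225.5), (337, 225.5), (343, 225.0), (349, 225.0), (355, 224.0)] 307 360
[(198, 186.0), (204, 187.5), (210, 190.5), (216, 191.5), (222, 191.5), (228, 192.5), (234, 192.5), (240, 192.5), (246, 193.5), (252, 193.5), (258, 194.0)] 198 264
```

All three views agree: rest centre about (555,138), axis about 4.6°. The nominal rod centre is (555,138.3) and its rear sags about 1.5°, which I'll trim with a small pitch while lowering.

```bash
python3 -m pendant '[[0,-0.01,0,0,0,0,1],[0,0,0,0.0372,0,0.0335,1],[0,0,0,0.0372,0,0.0335,1],[0,0,0,0.0372,0,0.0335,1],[0,0,0,0.0372,0,0.0335,1],[0,0,0,0,0,0,1]]'; python3 - <<'E'
from h import *
np.set_printoptions(precision=1,suppress=True)
s=cam("scene");w=cam("wrist");t=cam("top");crop(t,160,160,300,270,5,"t8.png");crop(s,290,200,410,290,6,"s8.png");crop(w,200,100,360,260,4,"w8.png")
o,p,r=pose();z=r.as_matrix()[:,2];x=r.as_matrix()[:,0];g=p-8*z
print("grasp",g)
E
```

```text
clock: 11.5
position: [550.5, 186.3, 58.8]
eef_rot: [1.62, 1.776, -0.743]
ft_force: [-1.1, 0.3, -0.5]
finger_gap: 0.232
grasp [550.5 192.8  65.3]
```

View pics/t8.png

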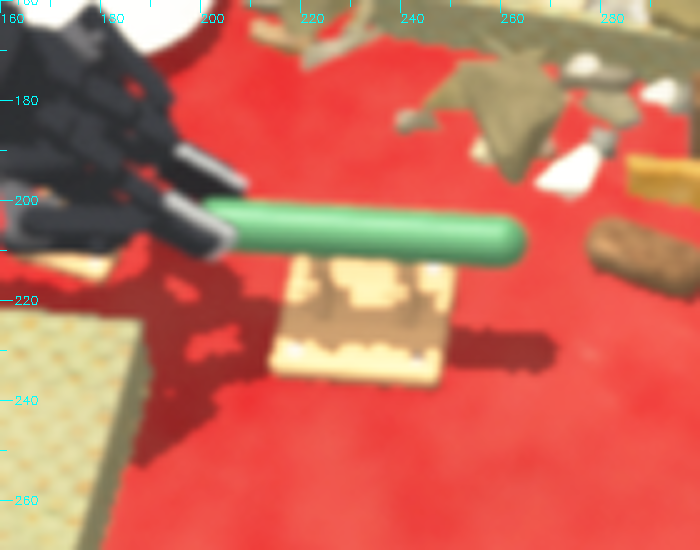

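View pics/s8.png

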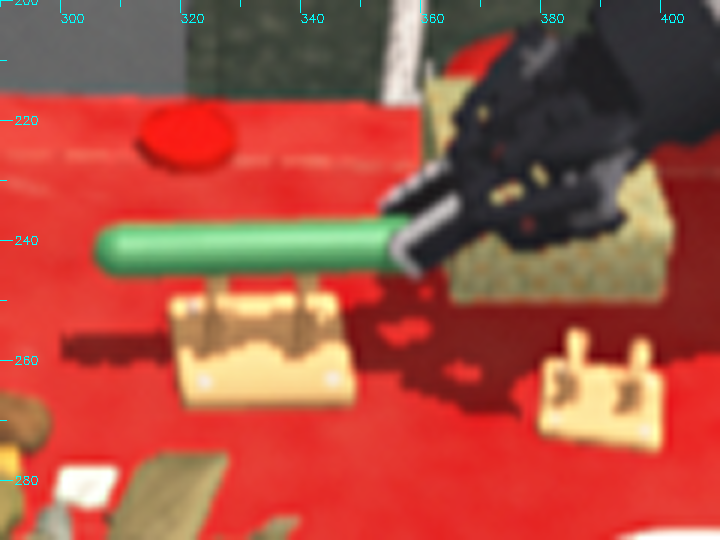

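View pics/w8.png

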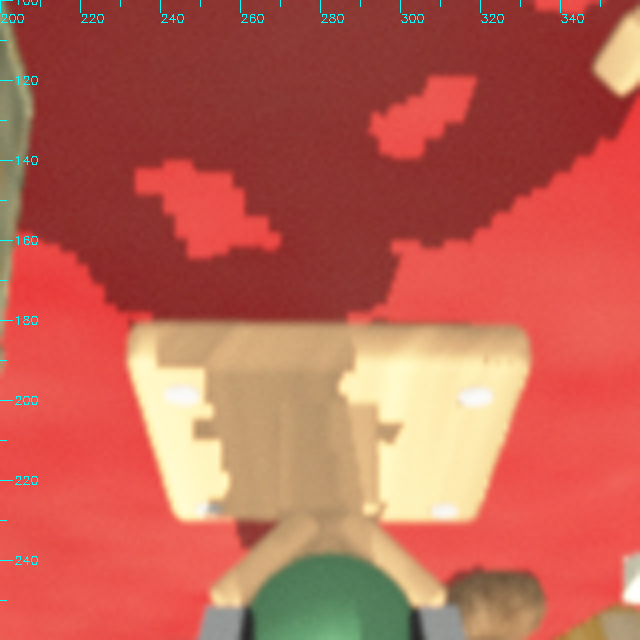

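Centred: the V tips are symmetric at 253/311 and the rod is at 282. I'll lower the rest of the way in small steps.

```bash
python3 -m pendant '[[0,0,0,0.0178,0,0.0161,1],[0,0,0,0.0119,0,0.0107,1],[0,0,0,0.006,0,0.0054,1],[0,0,0,0,0,0,1]]'; python3 -m pendant '[[0,0,0,0.006,0,0.0054,1],[0,0,0,0,0,0,1]]'; python3 -m pendant '[[0,0,0,0.006,0,0.0054,1],[0,0,0,0,0,0,1]]'; python3 - <<'E'
from h import *
np.set_printoptions(precision=1,suppress=True)
s=cam("scene");w=cam("wrist");t=cam("top");crop(t,160,160,300,270,5,"t9.png");crop(s,290,200,410,290,6,"s9.png")
o,p,r=pose();z=r.as_matrix()[:,2];x=r.as_matrix()[:,0];g=p-8*z
print("grasp",g,o["ft_force"])
E
```

```text
clock: 12.15
position: [550.8, 186.4, 47.6]
eef_rot: [1.621, 1.777, -0.741]
ft_force: [-0.1, -0.2, -1.3]
finger_gap: 0.227
clock: 12.4
position: [550.8, 186.4, 45.7]
eef_rot: [1.621, 1.777, -0.741]
ft_force: [-0.3, -0.2, -0.9]
finger_gap: 0.226
clock: 12.65
position: [550.7, 186.4, 43.8]
eef_rot: [1.621, 1.776, -0.741]
ft_force: [-2.9, 1.8, 4.5]
finger_gap: 0.231
grasp [550.2 192.5  49.1] [-3.9  2.7  3.7]
```

View pics/t9.png

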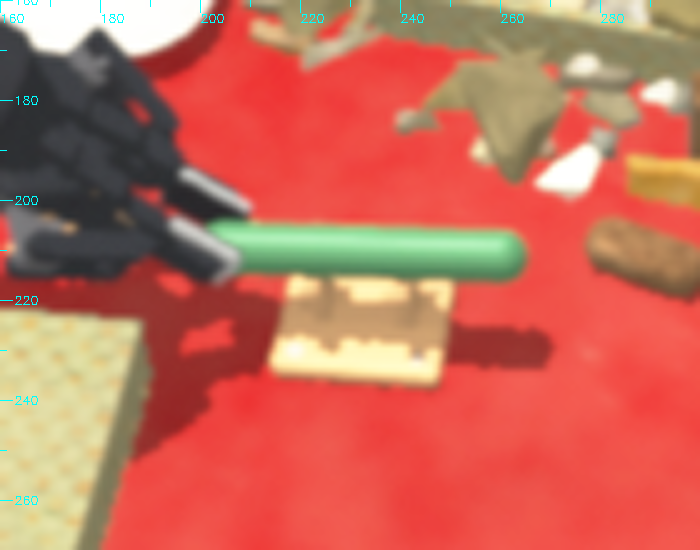

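View pics/s9.png

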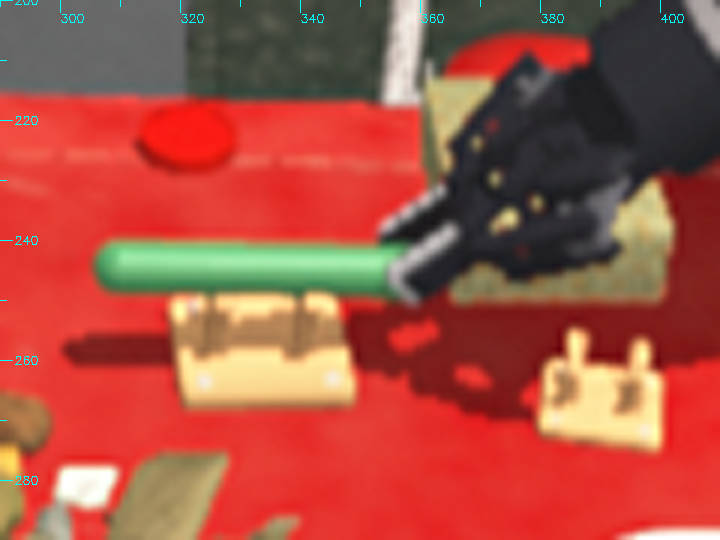

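```bash
python3 -m pendant '[[0,0,0,0.003,-0.004,0.0027,1],[0,0,0,0,0,0,1]]';python3 -m pendant '[[0,0,0,0.003,-0.002,0.0027,1],[0,0,0,0,0,0,1]]'; python3 - <<'E'
from h import *
w=cam("wrist");crop(w,200,160,360,300,4,"w10.png")
E
```

```text
clock: 13.05
position: [550.4, 186.4, 43.0]
eef_rot: [1.621, 1.776, -0.739]
ft_force: [-0.1, 2.7, 5.1]
finger_gap: 0.229
clock: 13.3
position: [550.3, 186.5, 42.2]
eef_rot: [1.62, 1.776, -0.738]
ft_force: [2.3, 3.5, 7.2]
finger_gap: 0.228
```

View pics/w10.png

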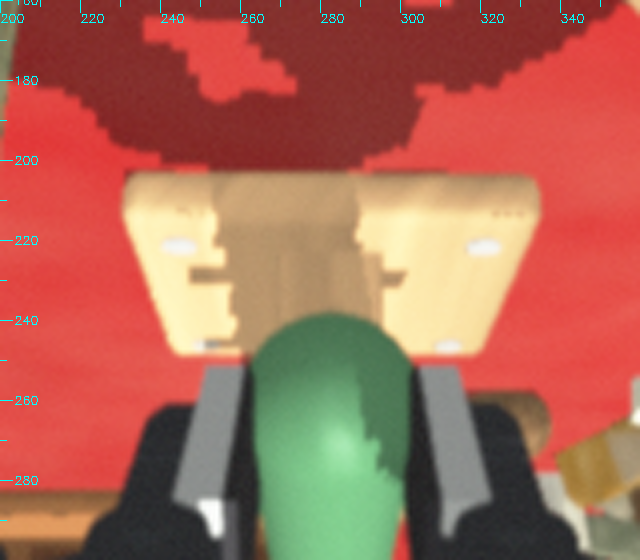

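```bash
python3 - <<'E'
from h import *
np.set_printoptions(precision=1,suppress=True)
s=cam("scene");t=cam("top")
a=np.radians(4.6);d=np.array([np.sin(a),-np.cos(a),0]);C=np.array([555,138,50.])
for c,box in((s,(295,230,358,256)),(t,(205,195,272,220))):
    x0,y0,x1,y1=box;bb=c["bgr"][y0:y1,x0:x1].astype(int);m=((bb[:,:,1]-bb[:,:,2])>30).astype(np.uint8)
    k,l_,st,ce=cv2.connectedComponentsWithStats(m);i=1+np.argmax(st[1:,4]);ys,xs=np.where(l_==i)
    print([(int(u)+x0,float((ys[xs==u].min()+ys[xs==u].max()+1)/2+y0)) for u in range(xs.min(),xs.max()+1,6)],xs.min()+x0,xs.max()+1+x0)
    print([proj(c,C+k*d).tolist() for k in(75,63,30,0,-30)])
E
```

```text
[(306, 243.5), (312, 243.5), (318, 244.0), (324, 244.0), (330, 244.5), (336, 244.5), (342, 244.5), (348, 245.5), (354, 245.0)] 306 358
[[305.2904117580277, 245.24331931813265], [309.8599313370135, 245.14924611786347], [322.42052966749094, 244.89065970372974], [333.8321582083258, 244.6557272565516], [345.2370336974667, 244.42093383518866]]
[(205, 206.5), (211, 210.0), (217, 210.0), (223, 210.5), (229, 210.5), (235, 210.5), (241, 210.5), (247, 210.5), (253, 210.5), (259, 210.5)] 205 264
[[265.03732142779535, 213.18998538915744], [259.6737577639538, 212.81587714245723], [244.9562069480003, 211.78932884797243], [231.61751045948117, 210.8589555608561], [218.3175862667129, 209.93128663906353]]
```

The held rod now shows its rear about 3° high: scene (309,243.5) against 245.1 expected for level, so it is pivoting on the front yoke. I'll raise 2.5 mm and pitch it back.

```bash
python3 -m pendant '[[0,0,0,-0.0074,0.001,-0.0067,1],[0,0.012,0,0,0,0,1],[0,0.012,0,0,0,0,1],[0,0,0,0,0,0,1],[0,0,0,0,0,0,1]]'; cat > lev.py <<'E'
from h import *
np.set_printoptions(precision=1,suppress=True)
s=cam("scene");t=cam("top")
a=np.radians(4.6);d=np.array([np.sin(a),-np.cos(a),0]);C=np.array([555,138,50.])
for c,box in((s,(295,230,358,256)),(t,(205,195,272,222))):
    x0,y0,x1,y1=box;bb=c["bgr"][y0:y1,x0:x1].astype(int);m=((bb[:,:,1]-bb[:,:,2])>30).astype(np.uint8)
    k,l_,st,ce=cv2.connectedComponentsWithStats(m);i=1+np.argmax(st[1:,4]);ys,xs=np.where(l_==i)
    print([(int(u)+x0,float((ys[xs==u].min()+ys[xs==u].max()+1)/2+y0)) for u in range(xs.min(),xs.max()+1,6)],xs.min()+x0,xs.max()+1+x0)
    print([np.round(proj(c,C+k*d),1).tolist() for k in(75,63,30,0,-30)])
o,p,r=pose();print("grasp",p-8*r.as_matrix()[:,2],o["ft_force"])
E
python3 lev.py
```

```text
clock: 14.08
position: [549.9, 186.2, 44.4]
eef_rot: [1.652, 1.81, -0.707]
ft_force: [4.0, 0.6, 4.6]
finger_gap: 0.23
[(306, 245.5), (312, 245.5), (318, 245.5), (324, 245.0), (330, 245.0), (336, 245.0), (342, 244.5), (348, 244.5), (354, 244.5)] 306 358
[[305.3, 245.2], [309.9, 245.1], [322.4, 244.9], [333.8, 244.7], [345.2, 244.4]]
[(205, 206.5), (211, 209.5), (217, 210.0), (223, 210.5), (229, 210.5), (235, 210.5), (241, 211.5), (247, 211.5), (253, 211.5), (259, 212.0)] 205 265
[[265.0, 213.2], [259.7, 212.8], [245.0, 211.8], [231.6, 210.9], [218.3, 209.9]]
grasp [549.3 192.   49.8] [4.8 0.5 4.5]
```

The rod now matches a level axis at z = 50 in both views, and the grasp reads 49.8. I'll ease the sideways load and press down slightly.

```bash
python3 -m pendant '[[0,0,0,0.003,0.004,0.0027,1],[0,0,0,0,0,0,1],[0,0,0,0,0,0,1]]'; python3 lev.py
```

```text
clock: 14.55
position: [550.2, 186.4, 43.2]
eef_rot: [1.651, 1.81, -0.708]
ft_force: [0.0, 2.1, 7.4]
finger_gap: 0.229
[(306, 244.5), (312, 244.5), (318, 244.5), (324, 245.0), (330, 244.5), (336, 245.0), (342, 244.5), (348, 245.5), (354, 244.5)] 306 357
[[305.3, 245.2], [309.9, 245.1], [322.4, 244.9], [333.8, 244.7], [345.2, 244.4]]
[(205, 206.5), (211, 209.5), (217, 210.0), (223, 210.5), (229, 210.5), (235, 210.5), (241, 210.5), (247, 211.0), (253, 211.5), (259, 211.5)] 205 265
[[265.0, 213.2], [259.7, 212.8], [245.0, 211.8], [231.6, 210.9], [218.3, 209.9]]
grasp [549.7 192.1  48.7] [0.4 2.3 7.7]
```

```bash
python3 -m pendant '[[0,0,0,-0.003,0,-0.0027,1],[0,0,0,0,0,0,1],[0,0,0,0,0,0,1]]'; python3 lev.py; python3 - <<'E'
from h import *
t=cam("top");s=cam("scene");print(plane(t,188,224,32),plane(s,365,240,32),plane(s,365,249.5,0))
E
```

```text
clock: 15.02
position: [550.2, 186.2, 44.1]
eef_rot: [1.651, 1.81, -0.708]
ft_force: [0.8, 0.8, 5.5]
finger_gap: 0.23
[(306, 245.0), (312, 245.0), (318, 245.0), (324, 245.0), (330, 244.5), (336, 245.0), (342, 244.5), (348, 245.0), (354, 244.5)] 306 358
[[305.3, 245.2], [309.9, 245.1], [322.4, 244.9], [333.8, 244.7], [345.2, 244.4]]
[(205, 206.0), (211, 209.5), (217, 210.0), (223, 210.5), (229, 210.5), (235, 210.5), (241, 211.5), (247, 211.5), (253, 211.5), (259, 212.0)] 205 265
[[265.0, 213.2], [259.7, 212.8], [245.0, 211.8], [231.6, 210.9], [218.3, 209.9]]
grasp [549.7 192.   49.6] [0.8 0.7 5.3]
[515.91141521 229.89480248  32.        ] [507.18152329 224.87678149  32.        ] [507.9804142  227.60189401   0.        ]
```

The rod is level, seated and still held. Releasing with the jaws partly open.

```bash
python3 -m pendant '[[0,0,0,0,0,0,0.6],[0,0,0,0,0,0,0.5],[0,0,0,0,0,0,0.45],[0,0,0,0,0,0,0.45],[0,0,0,0,0,0,0.45]]'; python3 lev.py;python3 - <<'E'
from h import *
w=cam("wrist");crop(w,180,160,380,320,4,"w11.png")
E
```

```text
clock: 15.85
position: [550.6, 186.4, 44.2]
eef_rot: [1.652, 1.81, -0.707]
ft_force: [-0.0, 0.1, -0.6]
finger_gap: 0.549
[(306, 245.5), (312, 245.5), (318, 245.5), (324, 245.0), (330, 245.0), (336, 245.5), (342, 244.5), (348, 245.0), (354, 245.0)] 306 358
[[305.3, 245.2], [309.9, 245.1], [322.4, 244.9], [333.8, 244.7], [345.2, 244.4]]
[(205, 209.0), (211, 209.5), (217, 209.5), (223, 210.5), (229, 210.5), (235, 211.0), (241, 211.5), (247, 212.0), (253, 212.5), (259, 212.5)] 205 265
[[265.0, 213.2], [259.7, 212.8], [245.0, 211.8], [231.6, 210.9], [218.3, 209.9]]
grasp [550.1 192.2  49.7] [-0.6 -0.6  0.7]
```

View pics/w11.png

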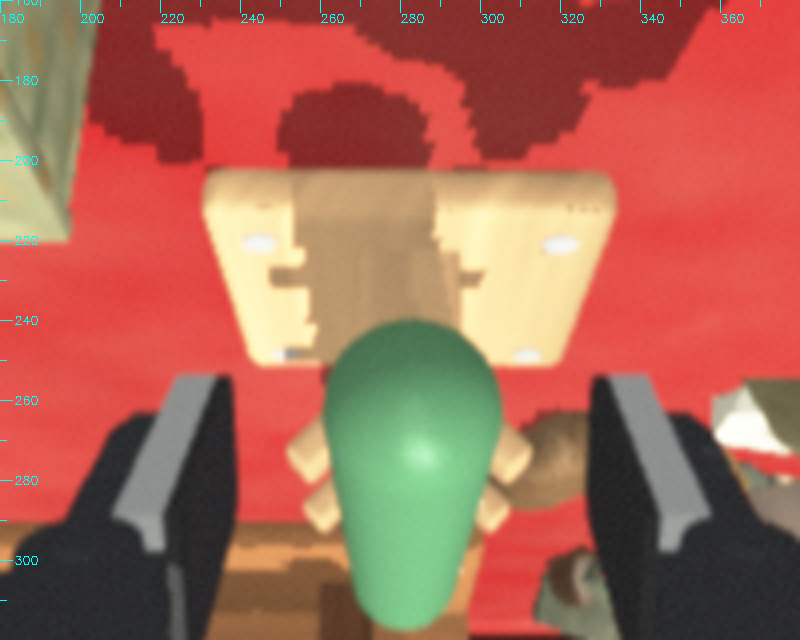

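The rod sits in both V's, symmetric between the tips, with the pads clear on both sides. I'll back away along the tool axis.

```bash
python3 -m pendant '[[0,0,0,0,0,-0.04,0.45],[0,0,0,0,0,-0.08,0.45],[0,0,0,0,0,-0.12,0.45],[0,0,0,0,0,-0.12,0.45],[0,0,0,0,0,-0.12,0.45],[0,0,0,0,0,0,0.45]]'; python3 lev.py;python3 - <<'E'
from h import *
s=cam("scene");w=cam("wrist");t=cam("top");crop(t,160,160,300,270,5,"t12.png");cv2.imwrite("pics/s12.png",s["bgr"]);cv2.imwrite("pics/w12.png",w["bgr"])
E
```

```text
clock: 16.75
position: [542.8, 275.6, 128.2]
eef_rot: [1.651, 1.813, -0.702]
ft_force: [0.5, 0.2, 1.0]
finger_gap: 0.543
[(306, 245.5), (312, 245.5), (318, 245.5), (324, 245.5), (330, 245.0), (336, 245.5), (342, 244.5), (348, 244.5), (354, 244.5)] 306 358
[[305.3, 245.2], [309.9, 245.1], [322.4, 244.9], [333.8, 244.7], [345.2, 244.4]]
[(205, 209.0), (211, 209.5), (217, 209.5), (223, 210.5), (229, 210.5), (235, 211.0), (241, 211.5), (247, 212.0), (253, 212.5), (259, 212.5)] 205 265
[[265.0, 213.2], [259.7, 212.8], [245.0, 211.8], [231.6, 210.9], [218.3, 209.9]]
grasp [541.9 278.5 132.4] [ 0.5 -0.8  0.3]
```

View pics/t12.png

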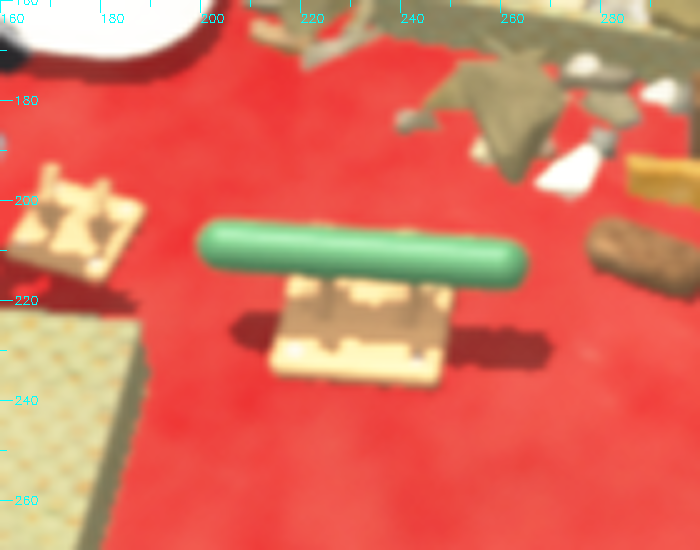

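View pics/s12.png

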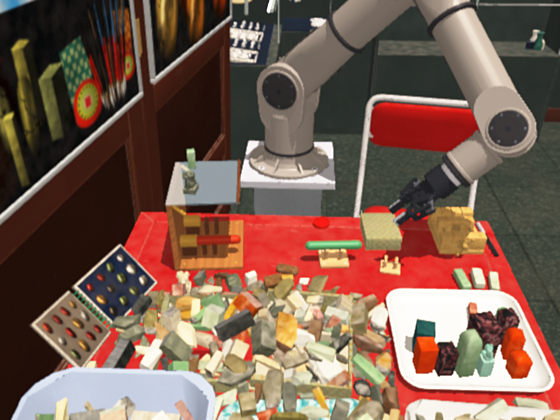

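View pics/w12.png

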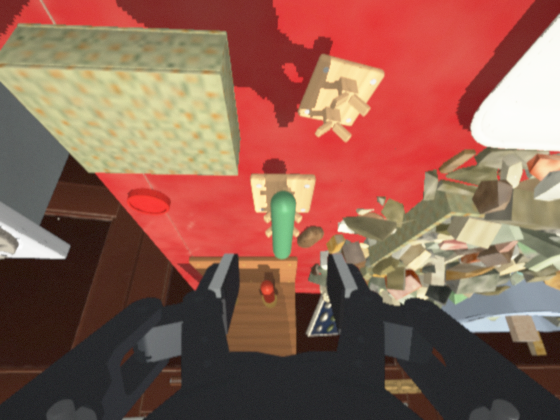

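```bash
python3 -c "
from bench import ctrl
print(ctrl.close_job())"
```

```text
the job is handed in; nothing more can be done
None
```

The green blank is in the two V-notches of the marking rest, released, and the job is handed in at about 17 s on the robot's clock. No verdict was reported.

**What I did:** I gripped the blank about 20 mm from its free end, with the gripper slanted 48° under the shelf edge. I drew it 110 mm straight out of the sleeve, carried it to the 76 × 70 mm rest, lowered it into the notches, opened the jaws and backed away along the tool axis. The smaller rest, about 46 mm, was the look-alike and I left it alone.

**Last checks:**
- **Position:** in the scene and top views the rod matches a level axis 50 mm above the table, over the rest's middle, within about 1 pixel (2–3 mm).
- **Seating:** the wrist view showed it centred between the V tips of both yokes.
- **Gripper:** it is clear of everything, with the force reading down to sensor noise.
- **Other objects:** the red blank, figure, seal, tin and pebble look unmoved. I judged that by eye and did not re-measure them.

**What disagreed:** my first lowering pressed the rod onto the front yoke only, with its rear about 3° high. I raised it 2.5 mm and pitched it level while still gripping, and it then seated in both notches before I let go.

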